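# Dock the tool battery and set the charger dial

### The job

Push the cordless tool battery fully home into the charger's slot, then push the charger's dial lever clockwise, click by click, to the fourth click from its off stop, never past that click, and leave it resting there. Keep the battery flat on the charger, and leave the other things on the bench where they are.

Things in the scene. Friction and masses are not known exactly. Their poses are not given: they have to be found in the camera images.
- charger: grey bench battery charger fixed to the bench, 195 mm (x) by 240 mm (y). Origin on the bench; x = direction in which the battery is pushed home (away from the robot), y left, z up. Left part: deck 10 mm high (x -110 to +85, y +1 to +106 mm) carrying the slot. Right part: control housing (x -90 to +85, y -135 to -5 mm) with a level top 45 mm above the bench that carries the dial
- slot_home (a point): on the deck (10 mm up) at charger x 0, y +50 mm: here lies the battery's origin when fully home. The slot runs along x, 80 mm wide, between two 45 mm high cheeks (from x 0 on) whose mouths flare outward about 6 mm a side over x -37 to 0 mm. It ends at a 65 mm high contact block, face at x +52.5 mm
- tool_battery: black tool battery, 105 long (x), 73 wide (y), 55 mm high: lower 40 mm a full block 104 x 72 mm, upper part narrower (x -39 to +46, 54 mm wide). 0.3 to 0.65 kg. Origin: centre of underside. It stands on the deck before the slot, +x end towards it, 88 to 100 mm short of home, a few mm and degrees askew, its rear overhanging the deck's front edge; slides under 3 to 15 N (more only when home)
- dial (a joint): dial angle, rad, growing clockwise seen from above; 0 = off, the anticlockwise stop. Sprung detents every 0.524 rad (30 deg): rests at 0, 0.524, 1.047, 1.571, 2.094 (fourth click, wanted), 2.618 (other stop). Starts in one of the first three. About 0.2 N m (5 N far out on the lever) takes it over the hump midway between two rests; it then snaps forward into the next by itself
- dial_axis (a point): on the dial's axis at the level of the housing's top, 45 mm above the bench (charger x -45, y -70 mm). Hub 48 mm in diameter, 34 mm high. At off the lever points 75 deg left of the charger's x, at the other stop 75 deg right of it. On the panel, 62 mm from the axis, a white dot marks off and five white bars of growing length mark clicks 1 to 5
- lever_tip (a point): on top of the black lever, 50 mm from the dial's axis, 81 mm above the bench; turns with the dial. The lever is a straight bar 14 mm wide, reaching 58 mm out from the axis, underside 10 mm and top 36 mm above the housing's top, with a white line along its top
- nail_tin: round tin, 86 mm in diameter, 40 mm high, on the bench to the left; leave alone. Origin at the centre of its underside
- tape_duct: grey roll of tape lying flat, 112 mm in diameter, 48 mm high, between the robot and the charger, to the left; leave alone. Origin at the centre of its underside
- pliers: red-handled pliers lying flat, 174 mm long, 12 mm high, near the robot to the right; leave alone. Origin at its underside's centre

How it is judged:
By the outcome, as a careful person would: the job done as asked, in the order asked, and still so for the second after the job is handed in, with the robot touching nothing.
It also fails if it takes over 48 s, if anything falls off the work surface, if the arm or the gripper's body presses on something with over 40 N, if the wrist force passes 120 N, or if a joint passes its speed limit or range.

### The arm

A 7-joint arm with a two-finger parallel gripper is mounted at the origin on the work surface; the furniture and walls round the work are solid. World frame = base frame: x ahead of the robot, y to its left, z up, the work surface at z = 0. Lengths are in m, angles in rad, forces in N, time in s.
With the tool pointing down it reaches from about 0.4 to 0.875 m from the base axis. Payload 19.3 kg.
Tool frame: the origin (TCP) lies midway between the tips of the shut fingers; the grasp point (between the pads) lies 19 mm behind it (bot.pinch_z is the distance from the TCP to the grasp point, in m); z points along the fingers, y is the line along which they close (so a half turn about z gives the same grasp; the last joint's range is limited). The gripper opens to 85 mm and grips with 20 to 120 N. Pads are 22 mm wide; open, the fingers measure 114 mm over their backs; the gripper's body (76 mm by 85 mm) begins 54 mm behind the grasp point. The pads swing forward as they close: fully open they stand 13 mm farther back than shut.
Start: joints at [1.112, 0.521, -0.036, 1.599, 0.021, 1.021, -0.113], TCP at [0.237, -0.578, 0.231] pointing down, gripper open.
Joint ranges: [-2.91, 2.91], [-0.3, 2.13], [-1.5, 1.42], [0.17, 2.43], [-1.26, 4.41], [0.16, 1.93], [-2.52, 2.52]. Speed limits (rad/s): [1.89, 1.89, 2.39, 2.39, 3.01, 3.01, 3.01].

### API

Orientations are given as [roll, pitch, yaw] about the fixed x, y, z axes, in that order (R = Rz(yaw) Ry(pitch) Rx(roll)).
In Python, from workcell import observe, viewer, bot gives the robot as it stands. The module is installed in compiled form; this text tells all that it offers.
- The arm moves only by the tool play_rows, never from a script. Its argument "motion" is a list of rows, each a list of 7 numbers: the shift along the tool's x, y, z in cm, then the turn, a rotation vector about the tool's x, y, z in rad, then the opening, from -1 (shut) to 1 (fully open), so that 0 is half open. A call has exactly 5 rows; each row is the pose to reach, as a shift and turn from the pose commanded when the call began, along the tool's axes at that moment; what a row does not reach only later rows make up. A row lasts 1/10 s, in which the tool goes at most 50 mm and 8.59 degrees, less where a joint would pass 70% of its speed; a pose out of reach is approached as far as the arm can. A call with a gripper value outside its range is refused whole. The fingers move at their own pace and stop on an object; "squeeze" is the grip in N (left out, the last holds). Time passes only in rows, so rows that repeat a pose let the fingers close, or fill a call up. It gives the time, the measured TCP pose, the force, the opening and the grip force at its end, in the units of the state.
- observe(): the state, without advancing time (a new reading comes with each control period).
- viewer.grab_frame(name): name is "side" or "top"; returns (picture, depth): 420x560x3 uint8, red, green, blue; 420x560 float32, m along the optical axis (not along the pixel's ray), 0 where there is no reading.
- viewer.camera_info(name): a dict with "fx", "fy", "cx", "cy" (pixels), "R" (3x3) and "t" (3): a world point X has camera coordinates R X + t. Camera axes: x right, y down, z forward; pixel columns grow to the right and rows downward; lengths in m; the calibration is good to about 2 mm. A picture is of the moment at which its call begins. camera_info takes no time and is no camera call.
- bot.job_done(): hands the job in; it is judged then, once.
The state is a dict: "clock": time; "qpos": joint angles; "qd": joint speeds; "joint_efforts": joint torques, N m; "position": TCP position; "tool_rot": TCP orientation; "force": force on the tool from outside, world axes, zero at the start; "moment": the same for the moment, N m; "grip_width": finger opening in m; "finger_force": force on a finger pad.
Only numpy, scipy, OpenCV 4.12 (cv2) and the standard library are available. Lean on these libraries where they do the work, as an engineer would, in place of code of your own. Each camera call takes 0.05 s, during which the arm holds its last target. There are 200 camera calls.

## Working session

There is one attempt and no reset: what is moved stays moved. The work goes in short steps, Python scripts to look and compute and a tool call to move; the robot and the scene stay as the last step left them, time stands still between calls to the robot, and variables do not carry over. Pictures are saved under pics/ and viewed, at most 10 in all, crops included, and the job is handed in when it is done.

Besides the shell and the picture viewer there is one more tool, called after ">>>" as name(argument=value, ...) on one line, values as JSON. play_rows: Moves the arm, as the interface text tells. Its arguments: {"type":"object","properties":{"motion":{"type":"array"},"squeeze":{"type":"number"}},"required":["motion"]}

```bash
mkdir -p pics
python3 - <<'E'
from workcell import observe, viewer, bot
import cv2, numpy as np
for n in("top","side"):
    p,d=viewer.grab_frame(n); cv2.imwrite(f"pics/{n}0.png",p[:,:,::-1]); np.savez(f"pics/{n}0.npz",p=p,d=d)
    print(n,viewer.camera_info(n))
print({k:np.round(v,3) for k,v in observe().items()}, bot.pinch_z)
E
```

```text
top {'fx': 514.9769115353437, 'fy': 514.9769115353437, 'cx': 276.37778535783593, 'cy': 199.36003923948255, 'R': array([[-0.00948448, -0.99982561,  0.01608697],
       [-0.99456317,  0.00776371, -0.10384523],
       [ 0.10370223, -0.01698443, -0.99446336]]), 't': array([-0.14819181,  0.4638578 ,  1.27220729])}
side {'fx': 422.14150388291705, 'fy': 422.14150388291705, 'cx': 274.2598275795853, 'cy': 209.5592376465217, 'R': array([[-0.96277292, -0.27010378,  0.01059519],
       [-0.15518927,  0.52022247, -0.8398124 ],
       [ 0.22132465, -0.8101929 , -0.54277331]]), 't': array([0.39028902, 0.21170759, 0.80606243])}
{'clock': np.float64(0.1), 'qpos': array([ 1.112,  0.522, -0.036,  1.6  ,  0.021,  1.021, -0.113]), 'qd': array([ 0.002, -0.001, -0.001, -0.001,  0.   ,  0.001,  0.001]), 'joint_efforts': array([ 3.0000e-03, -9.2848e+01,  1.9840e+00, -3.7054e+01,  1.8000e-02,
        5.0000e-03,  0.0000e+00]), 'position': array([ 0.237, -0.578,  0.231]), 'tool_rot': array([-3.141,  0.   ,  0.389]), 'force': array([ 0.979, -0.322, -0.262]), 'moment': array([-0.04 , -0.007,  0.015]), 'finger_force': np.float64(0.0), 'grip_width': np.float64(0.086)} 0.0187
```

View pics/top0.png

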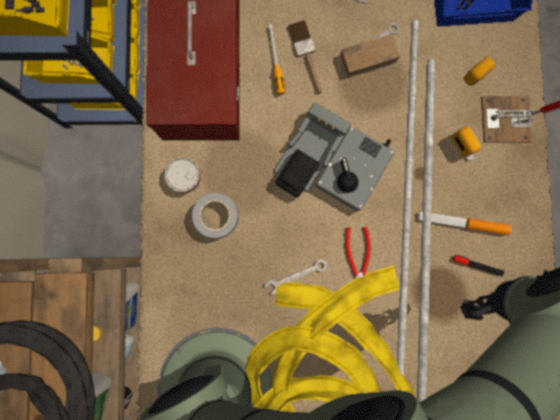

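View pics/side0.png

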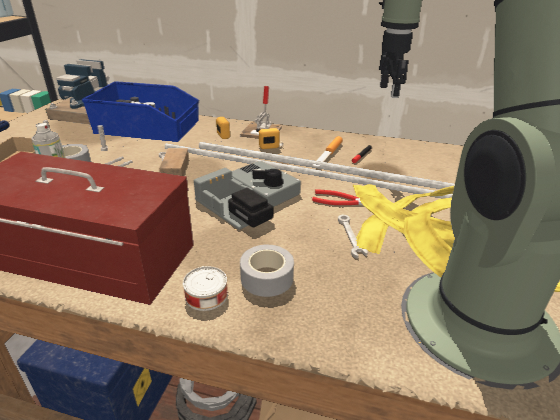

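The top view shows the charger at about (335,155), the battery at (297,172) and the dial hub at (347,181), with the lever pointing up to about (342,160). I'll zoom in and measure.

```bash
cat > h.py <<'E'
import numpy as np, cv2
from workcell import observe, viewer, bot
def cloud(n,d):
    c=viewer.camera_info(n); v,u=np.mgrid[:420,:560]
    P=np.stack([(u-c["cx"])/c["fx"]*d,(v-c["cy"])/c["fy"]*d,d],-1)
    return (P-c["t"])@c["R"]
def ray(n,u,v,z):
    c=viewer.camera_info(n); o=-c["R"].T@c["t"]
    w=c["R"].T@np.array([(u-c["cx"])/c["fx"],(v-c["cy"])/c["fy"],1]); return o+w*(z-o[2])/w[2]
def proj(n,X):
    c=viewer.camera_info(n); q=c["R"]@np.asarray(X)+c["t"]; return np.array([c["fx"]*q[0]/q[2]+c["cx"],c["fy"]*q[1]/q[2]+c["cy"]])
E
python3 - <<'E'
from h import *
t=np.load("pics/top0.npz"); s=np.load("pics/side0.npz")
a=cv2.resize(t["p"][95:215,265:405],None,fx=5,fy=5,interpolation=cv2.INTER_CUBIC); cv2.imwrite("pics/topc.png",a[:,:,::-1])
C=cloud("top",t["d"])
roi=C[95:215,265:405]
z=roi[...,2]
hist,e=np.histogram(z,bins=np.arange(-.01,.1,.004)); print([(round(x,3),int(y)) for x,y in zip(e,hist)])
def rect(m,nm):
    m=m.astype(np.uint8); n,l,st,_=cv2.connectedComponentsWithStats(m); k=1+np.argmax(st[1:,4])
    X=roi[l==k]; r=cv2.minAreaRect((X[:,:2]*1000).astype(np.float32)); print(nm,len(X),r,np.median(X[:,2]))
dark=t["p"][95:215,265:405].max(-1)<70
rect((z>.045-.005)&(z<.05)&~dark,"housing")
rect((z>.01),"all")
rect((z>.057)&(z<.072)&dark,"battop")
rect((z>.074)&(z<.09),"dial")
E
```

```text
[(np.float64(-0.01), 70), (np.float64(-0.006), 1475), (np.float64(-0.002), 5027), (np.float64(0.002), 2566), (np.float64(0.006), 657), (np.float64(0.01), 738), (np.float64(0.014), 220), (np.float64(0.018), 59), (np.float64(0.022), 59), (np.float64(0.026), 41), (np.float64(0.03), 45), (np.float64(0.034), 53), (np.float64(0.038), 324), (np.float64(0.042), 1622), (np.float64(0.046), 1640), (np.float64(0.05), 374), (np.float64(0.054), 63), (np.float64(0.058), 143), (np.float64(0.062), 662), (np.float64(0.066), 498), (np.float64(0.07), 84), (np.float64(0.074), 83), (np.float64(0.078), 165), (np.float64(0.082), 63), (np.float64(0.086), 7), (np.float64(0.09), 0), (np.float64(0.094), 0)]
housing 2886 ((542.769775390625, -344.3189697265625), (144.73733520507812, 175.10955810546875), 58.88114929199219) 0.045651851697792345
all 6933 ((490.22027587890625, -256.7897644042969), (240.30531311035156, 408.86383056640625), 58.617549896240234) 0.04662314467726829
battop 746 ((530.918212890625, -206.6612548828125), (54.00916290283203, 85.76577758789062), 56.81459045410156) 0.0656051391125935
dial 318 ((518.6204223632812, -328.2120666503906), (41.90507888793945, 75.537353515625), 87.34630584716797) 0.07965283200659642
```

View pics/topc.png

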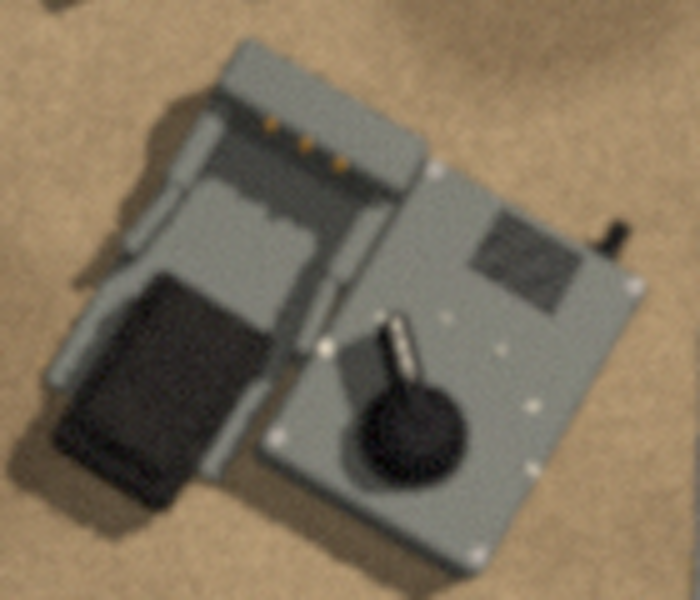

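Run:
```python
from h import *
P=lambda x,y,z:ray("top",265+(x+.5)/5-.5,95+(y+.5)/5-.5,z)
S=[P(*p,.045) for p in[(435,168),(635,288),(478,552),(277,437)]]
S=np.array(S); c=S.mean(0); ex=(S[0]-S[3]+S[1]-S[2])[:2]; ey=(S[0]-S[1]+S[3]-S[2])[:2]
print(np.round(S,4),"c",c)
y1=np.arctan2(ex[1],ex[0]);y2=np.arctan2(-ey[0],ey[1]);print(np.degrees([y1,y2]))
yaw=(y1+y2)/2; R=np.array([[np.cos(yaw),-np.sin(yaw)],[np.sin(yaw),np.cos(yaw)]])
# dial arc circle
M=np.array([P(*p,.045) for p in[(325,348),(382,318),(446,318),(502,350),(532,405),(533,468)]])[:,:2]
A=np.c_[2*M,np.ones(6)]; s=np.linalg.lstsq(A,(M**2).sum(1),rcond=None)[0]; ax=s[:2]; print("axis fit",ax,"r",np.sqrt(s[2]+ax@ax))
a=np.degrees(np.arctan2(*(M-ax).T[::-1]));print("mark ang",a)
print("hub top",P(412,432,.079), "cw75", np.degrees(yaw)+75)
L=np.array([P(396,318,.081),P(408,378,.081)]);print("lever",L,np.degrees(np.arctan2(*(L[0]-L[1])[:2][::-1])),np.degrees(np.arctan2(*(L[0][:2]-ax)[::-1])))
# origin estimates
o1=c[:2]-R@[-.0025,-.07]; o2=ax-R@[-.045,-.07]; print("origin",o1,o2,np.degrees(yaw))
# deck cloud bat: origin
b=np.array([.5309,-.2067])
for o in(o1,o2): print("bat top centre in charger (expect x+3.5):",R.T@(b-o)*1000)
# block and cheeks via cloud check, both views
for n in("top","side"):
    f=np.load(f"pics/{n}0.npz");C=cloud(n,f["d"]);q=(C[...,:2]-o1)@R;x,y,z=q[...,0],q[...,1],C[...,2]
    def st(nm,m):
        if m.sum()>5: print(n,nm,m.sum(),"x",np.round(np.percentile(x[m],[1,50,99])*1000,1),"y",np.round(np.percentile(y[m],[1,50,99])*1000,1),"z",np.round(np.median(z[m])*1000,1))
    near=(abs(x)<.2)&(abs(y)<.16); dark=f["p"].max(-1)<70
    st("block",near&(x>.03)&(y>0)&(z>.058)&(z<.072))
    m=near&(y>-.01)&(x<.02)&(z>.058)&(z<.072)&dark
    st("bat",m); r=cv2.minAreaRect((np.c_[x[m],y[m]]*1000).astype(np.float32)); print(r)
    st("cheekL",near&(x>0.01)&(x<.045)&(y>.07)&(z>.038)&(z<.05)); st("cheekR",near&(x>.01)&(x<.045)&(y<.03)&(y>-.001)&(z>.038)&(z<.05))
    st("dial",near&(y<-.02)&(z>.07)&(z<.09))
    st("house",near&(y<-.02)&(z>.04)&(z<.049))
```

```text
[[ 0.6396 -0.3434  0.045 ]
 [ 0.5775 -0.4427  0.045 ]
 [ 0.4448 -0.36    0.045 ]
 [ 0.5032 -0.2611  0.045 ]] c [ 0.54125431 -0.35181623  0.045     ]
[-31.52747241 -31.28556248]
axis fit [ 0.50370605 -0.32944491] r 0.061678462259446794
mark ang [  44.5074104    13.79316471  -16.60433607  -46.76012916  -76.15755271
 -106.06586392]
hub top [ 0.50046718 -0.32328677  0.079     ] cw75 43.5934825550011
lever [[ 0.55629847 -0.31649168  0.081     ]
 [ 0.52669101 -0.32165488  0.081     ]] 9.892231469438382 13.83625416977709
origin [ 0.57986551 -0.29337459] [ 0.57859064 -0.29315031] -31.406517444998897
bat top centre in charger (expect x+3.5): [-86.95836442  48.45977275]
bat top centre in charger (expect x+3.5): [-85.75339258  48.93269255]
top block 546 x [48.1 64.1 81.5] y [  0.9  51.8 103.1] z 65.3
top bat 741 x [-129.1  -88.   -45.6] y [22.  48.1 74.6] z 65.6
((-86.93507385253906, 48.41504669189453), (53.8261604309082, 85.7680892944336), 88.30203247070312)
top cheekL 72 x [11.2 29.3 44.5] y [ 89.8  96.1 103.4] z 45.6
top cheekR 56 x [10.5 28.1 44.8] y [-0.8  4.1  9.3] z 45.2
top dial 343 x [-68.8 -43.   -8.4] y [-90.1 -64.2 -29.4] z 79.4
top house 2387 x [-91.2   5.7  80. ] y [-133.8  -82.6  -20.9] z 45.5
side block 296 x [45.5 57.1 79.4] y [  2.3  57.1 104. ] z 65.8
side bat 431 x [-131.3  -96.5  -49.9] y [24.8 54.2 75.6] z 66.2
((-90.53558349609375, 49.530006408691406), (53.091087341308594, 84.14326477050781), 89.14604187011719)
side cheekL 55 x [11.2 29.3 44.9] y [ 84.5  99.3 103.8] z 45.5
side cheekR 44 x [10.2 24.6 43.9] y [-0.7  6.5  9.1] z 45.4
side dial 208 x [-71.2 -45.9 -11.6] y [-87.2 -55.7 -28.6] z 78.9
side house 826 x [-94.7 -22.9  76.7] y [-134.3  -60.9  -20.7] z 46.6
```

Charger origin is about (0.579,-0.293) with yaw -31.4°. The dial stands at click 1 (lever at 13.8° world), and the battery is about 91 mm short of home. I'll push with half-open fingers so there are two contact points on the battery's rear face.

>>> play_rows(motion=[[3,-2.5,0,0,0,0.08,0],[6.5,-5.4,0,0,0,0.18,0],[10,-8.3,0,0,0,0.28,0],[13.5,-11.2,0,0,0,0.38,0],[17,-14,0,0,0,0.48,0]])

```text
clock: 0.6
position: [0.3416, -0.3826, 0.2312]
tool_rot: [-3.141, 0.0, -0.095]
force: [1.5, -1.2, 0.4]
grip_width: 0.0426
finger_force: 0.0
```

```bash
cat >> h.py <<'E'
from scipy.spatial.transform import Rotation as Ro
yaw=np.radians(-31.4); O=np.array([.5793,-.2933]); RC=np.array([[np.cos(yaw),-np.sin(yaw)],[np.sin(yaw),np.cos(yaw)]])
def go(x,y,z,yw=-31.4):
    "charger mm, world yaw deg -> tool shift cm, turn"
    s=observe(); T=Ro.from_euler("xyz",s["tool_rot"]); w=np.r_[O+RC@[x/1e3,y/1e3],z/1e3]
    G=Ro.from_euler("xyz",[np.pi,0,np.radians(yw)])
    print("shift",np.round(T.inv().apply(w-s["position"])*100,2),"turn",np.round((T.inv()*G).as_rotvec(),3))
def where():
    s=observe(); p=s["position"]; print(round(s["clock"],2),"charger xy",np.round(RC.T@(p[:2]-O)*1e3,1),"z",round(p[2]*1e3,1),"rot",np.round(np.degrees(s["tool_rot"]),1),"F",np.round(s["force"],1),"grip",s["grip_width"])
E
python3 -c "
from h import *
where();go(-172,49,200)"
```

```text
0.6 charger xy [-156.4 -200. ] z 231.2 rot [-180.     0.    -5.5] F [ 1.5 -1.2  0.4] grip 0.042584195505245045
shift [  9.49 -23.08   3.12] turn [-0.     0.     0.453]
```

>>> play_rows(motion=[[1.9,-4.6,0.6,0,0,0.09,0],[3.8,-9.2,1.2,0,0,0.18,0],[5.7,-13.8,1.8,0,0,0.27,0],[7.6,-18.4,2.5,0,0,0.36,0],[9.5,-23.1,3.1,0,0,0.453,0]])

```text
clock: 1.1
position: [0.4565, -0.1626, 0.2002]
tool_rot: [3.142, 0.0, -0.548]
force: [0.0, -0.7, 0.3]
grip_width: 0.0422
finger_force: 0.0
```

```bash
python3 -c "
from h import *
where();go(-172,49,24)
f=np.load('pics/top0.npz');C=cloud('top',f['d']);m=(C[...,2]>.043)&(C[...,2]<.053);m[:,:185]=0;m[:,242:]=0;m[:185]=0;m[245:]=0
print('tape',C[m].min(0),C[m].max(0))"
```

```text
1.1 charger xy [-172.9   47.6] z 200.2 rot [180.    0.  -31.4] F [ 0.  -0.7  0.3] grip 0.04223612476058397
shift [ 0.1  -0.14 17.62] turn [ 0.  0. -0.]
tape [ 0.36843663 -0.05454499  0.04300829] [0.49307239 0.06979821 0.05299967]
```

>>> play_rows(motion=[[0.1,-0.1,4.5,0,0,0,0],[0.1,-0.1,9,0,0,0,0],[0.1,-0.1,13,0,0,0,0],[0.1,-0.1,16,0,0,0,0],[0.1,-0.1,17.6,0,0,0,0]])

```text
clock: 1.6
position: [0.4561, -0.1637, 0.022]
tool_rot: [3.141, 0.003, -0.544]
force: [0.2, -0.5, -0.3]
grip_width: 0.0425
finger_force: 0.0
```

>>> play_rows(motion=[[0.5,0,0,0,0,0,0],[1,0,0,0,0,0,0],[1.5,0,0,0,0,0,0],[2,0,0,0,0,0,0],[2.5,0,0,0,0,0,0]])

```text
clock: 2.1
position: [0.4785, -0.1772, 0.0253]
tool_rot: [3.141, 0.001, -0.545]
force: [-6.8, 4.1, 6.9]
grip_width: 0.0428
finger_force: 4.0
```

Run:
```python
from h import *
where()
p,d=viewer.grab_frame("top"); a=cv2.resize(p[95:215,245:405],None,fx=5,fy=5,interpolation=cv2.INTER_CUBIC)
q,_=viewer.grab_frame("side"); b=cv2.resize(q[140:240,170:330],None,fx=5,fy=5,interpolation=cv2.INTER_CUBIC)
cv2.imwrite("pics/c1.png",cv2.resize(np.vstack([a,b])[:,:,::-1],(436,600)))
```

```text
2.1 charger xy [-146.5   46.6] z 25.3 rot [180.    0.  -31.2] F [-6.8  4.1  6.9] grip 0.04279096447143124
```

View pics/c1.png

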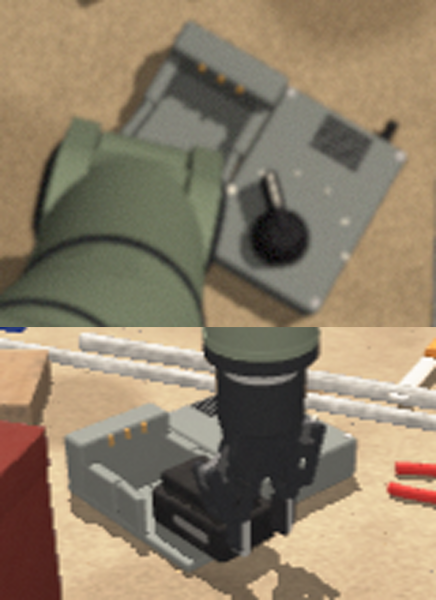

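The lower view shows the fingers behind the battery's rear at about (265,520). It is sliding at roughly 8 N, so I'll keep pushing and nudge slightly towards +y.

>>> play_rows(motion=[[0.6,-0.1,0,0,0,0,0],[1.2,-0.2,0,0,0,0,0],[1.8,-0.3,0,0,0,0,0],[2.4,-0.3,0,0,0,0,0],[3,-0.3,0,0,0,0,0]])

```text
clock: 2.7
position: [0.5057, -0.1898, 0.0249]
tool_rot: [3.142, 0.001, -0.544]
force: [-6.9, 4.2, 5.9]
grip_width: 0.0427
finger_force: 3.6
```

```bash
cat >> h.py <<'E'
def bat():
    for n in("top","side"):
        p,d=viewer.grab_frame(n);C=cloud(n,d);q=(C[...,:2]-O)@RC;x,y,z=q[...,0]*1e3,q[...,1]*1e3,C[...,2]*1e3
        m=(x>-150)&(x<52)&(y>10)&(y<90)&(z>58)&(z<74)&(p.max(-1)<75)
        if m.sum()>20: print(n,m.sum(),"x",np.percentile(x[m],[1,50,99]).round(1),"y",np.percentile(y[m],[2,98]).round(1),"z",np.percentile(z[m],[5,50,95]).round(1))
        cv2.imwrite(f"pics/{n}_{observe()['clock']:.2f}.png",p[:,:,::-1])
E
python3 -c "
from h import *
where();bat()"
```

```text
2.7 charger xy [-116.8   50. ] z 24.9 rot [ 1.80e+02  1.00e-01 -3.12e+01] F [-6.9  4.2  5.9] grip 0.042733356166822445
side 180 x [-130.1  -50.7  -12.4] y [19.  84.6] z [59.4 66.1 72.5]
```

>>> play_rows(motion=[[0.7,0,0,0,0,0,0],[1.4,0,0,0,0,0,0],[2.1,0,0,0,0,0,0],[2.8,0,0,0,0,0,0],[3.5,0,0,0,0,0,0]])

```text
clock: 3.3
position: [0.5355, -0.2078, 0.0247]
tool_rot: [3.141, 0.001, -0.544]
force: [-6.7, 3.7, 5.8]
grip_width: 0.0424
finger_force: 3.8
```

>>> play_rows(motion=[[0.3,0,0,0,0,0,0],[0.6,0,0,0,0,0,0],[0.9,0,0,0,0,0,0],[1.2,0,0,0,0,0,0],[1.5,0,0,0,0,0,0]])

```text
clock: 3.8
position: [0.5483, -0.2156, 0.0246]
tool_rot: [3.142, 0.001, -0.544]
force: [-6.6, 3.6, 5.0]
grip_width: 0.0425
finger_force: 3.6
```

```bash
python3 -c "
from h import *
where();bat()"
```

```text
3.8 charger xy [-67.   50.2] z 24.6 rot [ 1.80e+02  1.00e-01 -3.12e+01] F [-6.6  3.6  5. ] grip 0.04253885367534534
side 152 x [-80.4  -1.7  36.8] y [23.9 84.3] z [58.3 65.3 71.7]
```

Still free at about 7 N, with about 9 mm to go. I'll push in small steps.

>>> play_rows(motion=[[0.15,0,0,0,0,0,0],[0.3,0,0,0,0,0,0],[0.45,0,0,0,0,0,0],[0.6,0,0,0,0,0,0],[0.7,0,0,0,0,0,0]])

```text
clock: 4.4
position: [0.5499, -0.2167, 0.024]
tool_rot: [3.14, 0.011, -0.544]
force: [-36.1, 22.9, 34.4]
grip_width: 0.0429
finger_force: 21.8
```

Force rose sharply. I'll back off and check whether it's home.

>>> play_rows(motion=[[-0.5,0,0,0,0,0,0],[-2,0,0,0,0,0,0],[-4,0,-2,0,0,0,0],[-6,0,-5,0,0,0,0],[-8,0,-9,0,0,0,0]])

```text
clock: 4.9
position: [0.4852, -0.1777, 0.1146]
tool_rot: [3.141, 0.001, -0.544]
force: [0.8, -1.3, 0.7]
grip_width: 0.0427
finger_force: 0.0
```

>>> play_rows(motion=[[-2,2,-3,0,0,0,0],[-4,5,-5,0,0,0,0],[-6,9,-6,0,0,0,0],[-8,13,-6,0,0,0,0],[-10,17,-6,0,0,0,0]])

```text
clock: 5.4
position: [0.3117, -0.2728, 0.1752]
tool_rot: [3.141, -0.003, -0.544]
force: [1.5, -1.1, 0.4]
grip_width: 0.0428
finger_force: 0.0
```

```bash
python3 -c "
from h import *
where();bat()
p=cv2.imread('pics/top_%.2f.png'%(observe()['clock']-.05)) if 0 else None
import glob,os
f=max(glob.glob('pics/top_*.png'),key=os.path.getmtime);p=cv2.imread(f)
cv2.imwrite('pics/c2.png',cv2.resize(p[95:215,265:405],None,fx=5,fy=5,interpolation=cv2.INTER_CUBIC))"
```

```text
5.4 charger xy [-239.1 -121.9] z 175.2 rot [180.   -0.2 -31.2] F [ 1.5 -1.1  0.4] grip 0.04279294837696865
top 742 x [-40.5   0.9  50. ] y [27.6 79.8] z [61.  65.6 70. ]
side 377 x [-43.5  -8.6  38.2] y [32.  79.5] z [59.4 66.2 68.3]
```

View pics/c2.png

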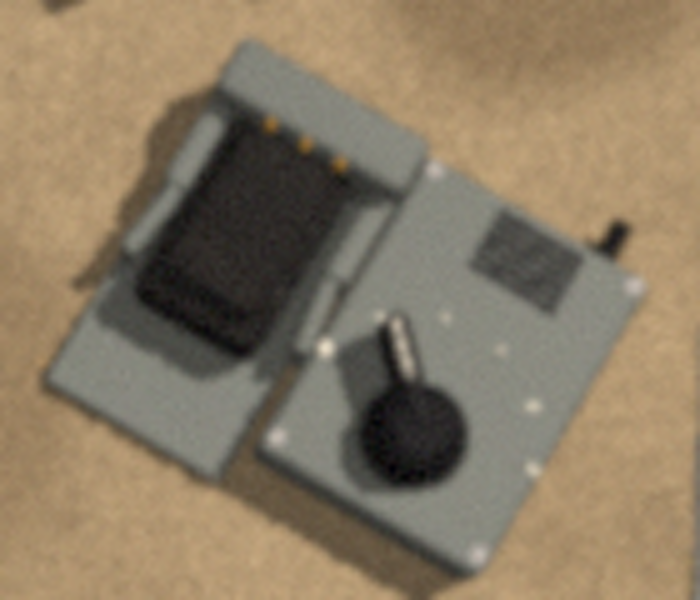

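The battery sits against the block, with its top's rear edge near (240,350) in the crop. The lever is unchanged at click 1. I'll check its fit and skew more precisely.

```bash
python3 -c "
from h import *
p0=np.load('pics/top0.npz')
def meas(p,d):
    C=cloud('top',d);q=(C[...,:2]-O)@RC;x,y,z=q[...,0]*1e3,q[...,1]*1e3,C[...,2]*1e3
    m=(x<47)&(x>-150)&(y>10)&(y<95)&(z>59)&(z<73)&(p.max(-1)<75)
    m=cv2.morphologyEx(m.astype(np.uint8),cv2.MORPH_OPEN,np.ones((3,3)))>0
    r=cv2.minAreaRect(np.c_[x[m],y[m]].astype(np.float32)); print(m.sum(),np.round(r[0],1),np.round(r[1],1),r[2], 'rear',np.percentile(x[m],[1,2,5]).round(1),'y',np.percentile(y[m],[1,50,99]).round(1))
    k=(y>5)&(y<100)&(x>-80)&(x<85)
    for lo in range(-50,40,15):
        s=m&(x>lo)&(x<lo+15)
        if s.sum(): print(lo,np.percentile(y[s],[2,50,98]).round(1))
    for Y in (30,45,60,70):
        s=m&(abs(y-Y)<6); print('rear at',Y,np.sort(x[s])[:4].round(1),x[s].max().round(1))
    for nm,a,b in(('L',84,108),('R',-5,16)):
        s=(y>a)&(y<b)&(x>5)&(x<45)&(z>41)&(z<50)&(p.max(-1)>80); print(nm,np.percentile(y[s],[2,50,98]).round(1))
    s=(y>5)&(y<100)&(x>40)&(x<95)&(z>59)&(z<72)&(p.max(-1)>80); print('block x',np.percentile(x[s],[2,50,98]).round(1))
meas(p0['p'],p0['d']); meas(*viewer.grab_frame('top'))"
```

```text
732 [-86.4  48.7] [53.8 85.8] 88.2955093383789 rear [-128.5 -127.8 -125.1] y [22.3 48.3 74.8]
-50 [25.  49.9 72.8]
rear at 30 [-129.  -128.6 -128.2 -128. ] -45.5
rear at 45 [-128.9 -128.6 -128.1 -127.9] -44.0
rear at 60 [-128.6 -128.4 -128.4 -127.7] -44.5
rear at 70 [-128.7 -127.  -126.9 -126.4] -42.9
L [ 90.2  96.7 103.4]
R [-3.5  2.9  9.6]
block x [50.2 65.5 81.3]
721 [ 1.3 53.6] [53.7 85.7] 89.94324493408203 rear [-40.4 -39.6 -37.2] y [27.3 53.4 79.9]
-50 [30.4 52.9 77.3]
-35 [27.9 54.1 79.5]
-20 [27.9 53.5 79.1]
-5 [27.8 52.  79. ]
10 [27.9 53.8 79.3]
25 [28.2 53.5 79.3]
rear at 30 [-40.4 -38.7 -38.1 -37.2] 42.1
rear at 45 [-41.4 -41.3 -40.5 -40.4] 43.0
rear at 60 [-40.8 -39.6 -39.6 -39.6] 43.1
rear at 70 [-41.5 -40.8 -40.8 -39.9] 43.4
L [ 90.2  96.8 103.5]
R [-3.6  3.1  9.8]
block x [50.7 65.6 81.2]
```

In this frame the block face reads 50.7 mm and the battery's front works out to 50.7 mm. The skew is 0° and it lies flat, so it is home. Next is the dial: fingers shut, pushing on the lever's anticlockwise side at radius 47 mm.

```bash
cat >> h.py <<'E'
def dial(phi,r,h,z):
    a=np.radians(phi); e=np.array([np.cos(a),np.sin(a)]); t=np.array([-e[1],e[0]])
    p=np.array([-45,-70])+r*e+h*t; go(p[0],p[1],z,phi-31.4)
def phi():
    s=observe(); p=RC.T@(s["position"][:2]-O)*1e3-[-45,-70]
    ps=np.degrees(s["tool_rot"][2])+31.4; a=np.radians(ps); e=np.array([np.cos(a),np.sin(a)]); t=np.array([-e[1],e[0]])
    f=RC.T@s["force"][:2]; print(round(s["clock"],2),"phi",ps.round(1),"r",(p@e).round(1),"h",(p@t).round(1),"z",(s["position"][2]*1e3).round(1),"F rad/ccw",(f@e).round(1),(f@t).round(1))
E
python3 -c "
from h import *
dial(45,47,36,130);print(observe()['qpos'].round(2))"
```

```text
shift [ 20.19 -11.16   4.52] turn [ 0.001 -0.001 -0.786]
[ 0.54  0.28  0.05  2.19 -0.02  0.68 -1.52]
```

>>> play_rows(motion=[[3.8,-2,0.4,0,0,-0.14,-1],[7.6,-4.2,0.8,0,0,-0.28,-1],[11.4,-6.3,1.2,0,0,-0.42,-1],[15.2,-8.4,1.6,0,0,-0.56,-1],[19,-10.5,2,0,0,-0.7,-1]])

```text
clock: 6.05
position: [0.5325, -0.2794, 0.1544]
tool_rot: [3.141, -0.001, 0.162]
force: [-0.3, -0.6, -0.5]
grip_width: 0.0001
finger_force: 0.0
```

```bash
python3 -c "
from h import *
phi();dial(45,47,36,66)"
```

```text
6.05 phi 40.7 r 35.8 h 45.0 z 154.4 F rad/ccw -0.4 -0.6
shift [0.82 0.56 8.84] turn [ 0.    -0.001 -0.075]
```

>>> play_rows(motion=[[0.4,0.3,1.5,0,0,-0.04,-1],[0.8,0.5,3.5,0,0,-0.075,-1],[0.8,0.5,5.5,0,0,-0.075,-1],[0.8,0.5,7.5,0,0,-0.075,-1],[0.8,0.5,8.8,0,0,-0.075,-1]])

```text
clock: 6.55
position: [0.5389, -0.283, 0.0651]
tool_rot: [-3.141, 0.0, 0.232]
force: [0.1, 0.1, 0.8]
grip_width: -0.0
finger_force: 0.0
```

Run:
```python
from h import *
phi()
p,d=viewer.grab_frame("top"); a=cv2.resize(p[95:215,265:405],None,fx=4,fy=4,interpolation=cv2.INTER_CUBIC)
q,_=viewer.grab_frame("side"); b=cv2.resize(q[150:240,180:320],None,fx=4,fy=4,interpolation=cv2.INTER_CUBIC)
cv2.imwrite("pics/c3.png",cv2.resize(np.vstack([a,b]),None,fx=.7,fy=.7)[:,:,::-1])
```

```text
6.55 phi 44.7 r 44.2 h 37.4 z 65.1 F rad/ccw 0.1 0.1
```

View pics/c3.png

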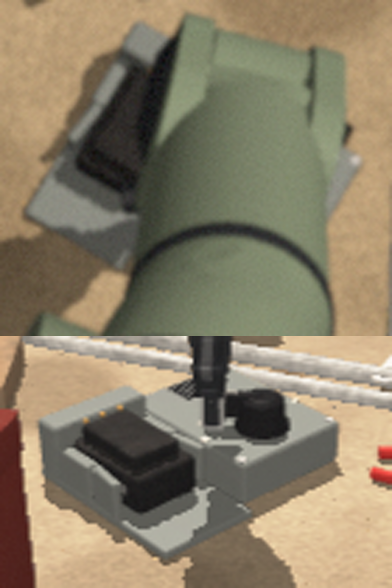

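In the top view the arm hides the dial. The side view shows the fingers at (213,410), just left of the lever, clear of the battery and housing. I'll advance to contact.

>>> play_rows(motion=[[0.1,0.4,0,0,0,0,-1],[0.3,0.8,0,0,0,0,-1],[0.3,1.2,0,0,0,0,-1],[0.3,1.5,0,0,0,0,-1],[0.3,1.5,0,0,0,0,-1]])

```text
clock: 7.15
position: [0.545, -0.2983, 0.0669]
tool_rot: [3.141, -0.001, 0.23]
force: [1.3, -0.2, 1.1]
grip_width: 0.0
finger_force: 0.1
```

```bash
python3 -c "
from h import *
phi()"
```

```text
7.15 phi 44.6 r 46.6 h 21.2 z 66.9 F rad/ccw 1.2 -0.5
```

>>> play_rows(motion=[[0.07,0.16,0,0,0,0.035,-1],[0.13,0.33,0,0,0,0.07,-1],[0.19,0.5,0,0,0,0.105,-1],[0.25,0.67,0,0,0,0.14,-1],[0.3,0.84,0,0,0,0.175,-1]])

```text
clock: 7.65
position: [0.5496, -0.3057, 0.0665]
tool_rot: [3.141, -0.0, 0.053]
force: [-1.4, 0.7, 1.6]
grip_width: -0.0001
finger_force: 0.9
```

```bash
cat >> h.py <<'E'
def arc(d0,r,h,n=5):
    "rows for turning cw by d0 deg about the axis to radius r, offset h, from the pose now"
    s=observe(); p=RC.T@(s["position"][:2]-O)*1e3-[-45,-70]
    ps=np.degrees(s["tool_rot"][2])+31.4
    for k in range(1,n+1):
        a=np.radians(ps-d0*k/n); b=np.radians(ps); e=np.array([np.cos(a),np.sin(a)]); t=np.array([-e[1],e[0]])
        d=r*e+h*t-p; x=np.array([np.cos(b),np.sin(b)]); y=np.array([np.sin(b),-np.cos(b)])
        print(np.round([d@x/10,d@y/10],2),round(np.radians(d0*k/n),3))
E
python3 -c "
from h import *
phi();arc(10,47,20)"
```

```text
7.65 phi 34.4 r 46.4 h 21.5 z 66.5 F rad/ccw -1.3 0.8
[0.12 0.32] 0.035
[0.19 0.48] 0.07
[0.24 0.65] 0.105
[0.29 0.82] 0.14
[0.33 1.  ] 0.175
```

>>> play_rows(motion=[[0.07,0.17,0,0,0,0.035,-1],[0.13,0.34,0,0,0,0.07,-1],[0.19,0.51,0,0,0,0.105,-1],[0.25,0.68,0,0,0,0.14,-1],[0.3,0.85,0,0,0,0.175,-1]])

```text
clock: 8.15
position: [0.553, -0.3141, 0.0664]
tool_rot: [3.141, 0.0, -0.122]
force: [-0.9, 0.9, 0.1]
grip_width: -0.0002
finger_force: 0.0
```

Run:
```python
from h import *
phi()
q,_=viewer.grab_frame("side"); cv2.imwrite("pics/s1.png",cv2.resize(q[155:225,190:310],None,fx=5,fy=5,interpolation=cv2.INTER_CUBIC)[:,:,::-1])
```

```text
8.15 phi 24.4 r 46.3 h 21.3 z 66.4 F rad/ccw -1.0 0.8
```

View pics/s1.png

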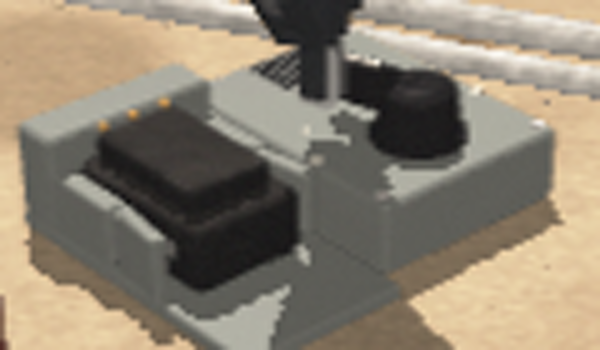

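The side view shows the lever following: it now runs from the hub at (415,75) left to about (345,75), with the finger at (325,75) behind it. I'll measure its angle.

```bash
cat >> h.py <<'E'
def lever(n="side"):
    p,d=viewer.grab_frame(n);C=cloud(n,d);q=((C[...,:2]-O)@RC)*1e3-[-45,-70];z=C[...,2]*1e3
    r=np.hypot(q[...,0],q[...,1]);a=np.degrees(np.arctan2(q[...,1],q[...,0]))
    m=(r>28)&(r<62)&(z>56)&(z<86)&(p.max(-1)<90)
    hh,e=np.histogram(a[m],bins=np.arange(-100,100,5)); print(n,[(int(x),int(y)) for x,y in zip(e,hh) if y])
    t=m&(z>74); print("top",t.sum(), np.percentile(a[t],[10,50,90]).round(1) if t.sum() else "")
E
python3 - <<'E'
from h import *
for f in (45,30,15,0,-15,-30,-45):
    a=np.radians(f)
    print(f,[np.round((proj("side",np.r_[O+RC@(np.array([-.045,-.07])+r*np.array([np.cos(a),np.sin(a)])),.081])-[190,155]+.5)*5,0) for r in(.03,.057)])
lever()
E
```

```text
45 [array([358.,  78.]), array([308.,  76.])]
30 [array([361.,  71.]), array([314.,  64.])]
15 [array([367.,  65.]), array([326.,  53.])]
0 [array([377.,  60.]), array([344.,  44.])]
-15 [array([388.,  56.]), array([366.,  37.])]
-30 [array([402.,  54.]), array([391.,  33.])]
-45 [array([416.,  54.]), array([418.,  32.])]
side [(15, 2), (20, 20), (25, 12), (45, 1), (50, 3), (55, 7), (60, 9), (65, 3)]
top 34 [22.4 54.4 63.8]
```

Lever is at click 2 (its face reads about 22°, so its centre is about 15°). On towards click 3.

>>> play_rows(motion=[[0.11,0.28,0,0,0,0.06,-1],[0.21,0.56,0,0,0,0.12,-1],[0.3,0.85,0,0,0,0.175,-1],[0.38,1.14,0,0,0,0.23,-1],[0.38,1.14,0,0,0,0.23,-1]])

```text
clock: 8.75
position: [0.5554, -0.3253, 0.0664]
tool_rot: [-3.141, 0.001, -0.35]
force: [0.2, 2.8, 1.3]
grip_width: 0.0001
finger_force: 1.4
```

```bash
python3 -c "
from h import *
phi();lever()"
```

```text
8.75 phi 11.4 r 46.4 h 21.5 z 66.4 F rad/ccw -0.8 2.7
side [(10, 2), (15, 7), (20, 17), (25, 6), (30, 1), (35, 6), (40, 6), (45, 10), (50, 2)]
top 35 [19.6 41.  49.8]
```

>>> play_rows(motion=[[0.06,0.13,0,0,0,0.028,-1],[0.1,0.26,0,0,0,0.056,-1],[0.14,0.39,0,0,0,0.084,-1],[0.18,0.52,0,0,0,0.112,-1],[0.22,0.66,0,0,0,0.14,-1]])

```text
clock: 9.3
position: [0.5553, -0.3328, 0.0665]
tool_rot: [3.141, -0.0, -0.492]
force: [0.9, 2.1, -0.2]
grip_width: -0.0003
finger_force: 0.9
```

```bash
python3 -c "
from h import *
phi();lever()"
```

```text
9.3 phi 3.2 r 46.4 h 21.2 z 66.5 F rad/ccw -0.1 2.3
side [(5, 4), (10, 18), (15, 14), (30, 3), (35, 14), (40, 7), (45, 1)]
top 38 [12.7 35.9 42.9]
```

>>> play_rows(motion=[[0.04,0.08,0,0,0,0.018,-1],[0.07,0.16,0,0,0,0.036,-1],[0.1,0.25,0,0,0,0.054,-1],[0.13,0.34,0,0,0,0.072,-1],[0.16,0.43,0,0,0,0.09,-1]])

```text
clock: 9.85
position: [0.5545, -0.3373, 0.0665]
tool_rot: [3.141, 0.0, -0.581]
force: [0.1, -0.6, -0.1]
grip_width: -0.0
finger_force: 0.2
```

```bash
python3 -c "
from h import *
phi();lever()"
```

```text
9.85 phi -1.9 r 46.1 h 21.1 z 66.5 F rad/ccw 0.4 -0.5
side [(0, 5), (5, 23), (10, 3), (30, 10), (35, 8)]
top 31 [ 5.3 32.7 36.9]
```

>>> play_rows(motion=[[0.03,0.06,0,0,0,0.012,-1],[0.05,0.11,0,0,0,0.024,-1],[0.08,0.17,0,0,0,0.036,-1],[0.1,0.23,0,0,0,0.05,-1],[0.1,0.23,0,0,0,0.05,-1]])

```text
clock: 10.4
position: [0.5542, -0.3396, 0.0665]
tool_rot: [3.142, 0.0, -0.63]
force: [0.1, -0.7, -0.3]
grip_width: 0.0002
finger_force: 0.0
```

```bash
python3 -c "
from h import *
phi();lever()"
```

```text
10.4 phi -4.7 r 46.1 h 21.2 z 66.5 F rad/ccw 0.5 -0.5
side [(-15, 10), (-10, 22), (-5, 1), (10, 2), (20, 2), (25, 5), (30, 9), (35, 2)]
top 37 [-12.2  12.6  33.5]
```

Snapped to click 3. Crossing took a tool angle about 3° past the hump. Now for the last click.

>>> play_rows(motion=[[0.18,0.45,0,0,0,0.096,-1],[0.32,0.92,0,0,0,0.192,-1],[0.41,1.4,0,0,0,0.288,-1],[0.46,1.88,0,0,0,0.384,-1],[0.46,1.88,0,0,0,0.384,-1]])

```text
clock: 10.95
position: [0.5468, -0.3577, 0.0665]
tool_rot: [3.141, -0.0, -1.015]
force: [1.2, -0.2, 0.8]
grip_width: 0.0002
finger_force: 0.5
```

```bash
python3 -c "
from h import *
phi();lever();print(observe()['qpos'].round(2))"
```

```text
10.95 phi -26.8 r 46.2 h 21.2 z 66.5 F rad/ccw 0.8 0.9
side [(-25, 4), (-20, 13), (-15, 5), (-5, 1), (0, 3), (5, 4), (10, 7), (15, 1)]
top 30 [-19.6  -5.9  12.9]
[ 0.37  0.77  0.19  1.64 -0.2   0.74 -1.93]
```

Close to the hump; 5° more in small rows.

>>> play_rows(motion=[[0.04,0.08,0,0,0,0.018,-1],[0.07,0.16,0,0,0,0.036,-1],[0.1,0.25,0,0,0,0.054,-1],[0.13,0.34,0,0,0,0.072,-1],[0.15,0.42,0,0,0,0.088,-1]])

```text
clock: 11.5
position: [0.5439, -0.3611, 0.0665]
tool_rot: [3.141, 0.0, -1.103]
force: [0.8, -0.4, 0.4]
grip_width: 0.0001
finger_force: 0.3
```

```bash
python3 -c "
from h import *
phi();lever()"
```

```text
11.5 phi -31.8 r 45.9 h 21.0 z 66.5 F rad/ccw 0.7 0.5
side [(-30, 7), (-25, 9), (-20, 5), (-5, 4), (0, 4), (5, 4)]
top 25 [-26.3 -17.    6. ]
```

>>> play_rows(motion=[[0.03,0.06,0,0,0,0.012,-1],[0.05,0.11,0,0,0,0.024,-1],[0.08,0.17,0,0,0,0.036,-1],[0.1,0.23,0,0,0,0.05,-1],[0.1,0.23,0,0,0,0.05,-1]])

```text
clock: 12.05
position: [0.5424, -0.363, 0.0665]
tool_rot: [3.141, 0.0, -1.152]
force: [0.6, -0.3, 1.3]
grip_width: 0.0003
finger_force: 0.0
```

```bash
python3 -c "
from h import *
phi();lever()"
```

```text
12.05 phi -34.6 r 45.9 h 21.1 z 66.5 F rad/ccw 0.6 0.4
side [(-60, 2), (-55, 2), (-45, 4), (-25, 2), (-20, 4), (-15, 1), (-5, 1), (0, 4), (5, 2)]
top 20 [-53.3 -19.4   4.2]
```

That looks snapped. I'll retreat away from the lever, up and aside, then look.

>>> play_rows(motion=[[0,-0.5,0,0,0,0,-1],[0,-1,-2,0,0,0,-1],[0,-1,-6,0,0,0,-1],[0,-1,-10,0,0,0,-1],[0,-1,-12,0,0,0,-1]])

```text
clock: 12.6
position: [0.5528, -0.3592, 0.19]
tool_rot: [-3.139, -0.003, -1.151]
force: [-0.8, 0.2, -0.7]
grip_width: -0.0002
finger_force: 0.0
```

>>> play_rows(motion=[[-2,4,0,0,0,-0.1,-1],[-4,8,0,0,0,-0.2,-1],[-6,12,0,0,0,-0.3,-1],[-8,16,0,0,0,-0.3,-1],[-10,20,0,0,0,-0.3,-1]])

```text
clock: 13.1
position: [0.3268, -0.3486, 0.1867]
tool_rot: [-3.141, -0.001, -0.851]
force: [0.3, -1.0, -0.2]
grip_width: 0.0002
finger_force: 0.0
```

Run:
```python
from h import *
where(); lever("top"); bat()
p,d=viewer.grab_frame("top"); cv2.imwrite("pics/fin.png",cv2.resize(p[90:260,160:405],None,fx=3,fy=3,interpolation=cv2.INTER_CUBIC)[:,:,::-1])
```

```text
13.1 charger xy [-186.7 -178.8] z 186.7 rot [-180.    -0.   -48.7] F [ 0.3 -1.  -0.2] grip 0.0002059178794249872
top [(-65, 2), (-60, 10), (-55, 9), (-40, 2)]
top 19 [-57.7 -54.7 -49.1]
top 738 x [-40.7   0.1  50.2] y [27.3 79.5] z [60.6 65.6 70.1]
side 382 x [-43.4  -7.7  36.6] y [31.3 79.6] z [59.4 66.2 68.1]
```

View pics/fin.png

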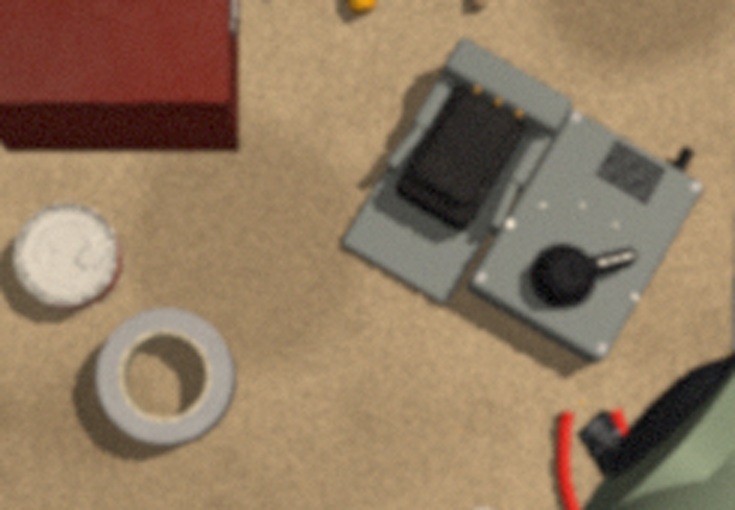

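The lever points at (633,255), covering the fourth bar. The off dot (510,223), bars 1–3 and bar 5 (635,296) are all still visible. The battery is seated and flat, and the tin and tape have not moved. Handing in.

```bash
python3 -c "
from workcell import bot
print(bot.job_done())"
```

```text
the job is handed in; nothing more can be done
None
```

The battery is pushed home and flat against the contact block (about 3.5 mm to the left within the slot's clearance), the dial rests at the fourth click, the arm is clear, the tin, tape and pliers were not touched, and the job was handed in at about 13 s.

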